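# Crib up the fallen grit jar

### The arm

A 6-joint arm with a two-finger parallel gripper is mounted at the origin on a cart in front of the work surface, level with it; the furniture and walls round the work are solid. World frame = base frame: x ahead of the robot, y to its left, z up, the work surface at z = 0. Lengths are in m, angles in rad, forces in N, time in s.
With the tool pointing down it reaches from about 0.375 to 0.825 m from the base axis. Payload 5.5 kg.
Tool frame: the origin (TCP) lies midway between the tips of the shut fingers; the grasp point (between the pads) lies 19 mm behind it (robot.grasp_offset is the distance from the TCP to the grasp point, in m); z points along the fingers, y is the line along which they close (so a half turn about z gives the same grasp; the last joint's range is limited). The gripper opens to 85 mm and grips with 20 to 120 N. Pads are 22 mm wide; open, the fingers measure 114 mm over their backs; the gripper's body (76 mm by 85 mm) begins 54 mm behind the grasp point. The pads swing forward as they close: fully open they stand 13 mm farther back than shut.
Start: joints at [-1.154, 0.314, -0.047, 1.21, 0, 1.571], TCP at [0.243, -0.549, 0.231] pointing down, gripper open.
Joint ranges: [-2.67, 2.67], [-0.69, 1.73], [-1.03, 1.25], [-2.08, 2.16], [-1.42, 1.45], [-3.14, 3.14]. Speed limits (rad/s): [2.39, 2.39, 3.01, 3.14, 3.14, 3.14].

### API

Orientations are given as a rotation vector (axis times angle).
In Python, from bench import robot gives the robot as it stands.
- The arm moves only by the tool apply_moves, never from a script. Its argument "plan" is text: rows parted by semicolons, each of 7 numbers parted by spaces: the shift along the world's x, y, z in shares of 75 cm (1.0 is 75 cm), then the turn, a rotation vector about the world's x, y, z in parts of the range, where 1.0 means 2 pi rad, then the opening, from -1 (shut) to 1 (fully open). A call has 1 to 10 rows; each row is the pose to reach, as a shift and turn from the pose commanded when the call began; what a row does not reach only later rows make up. A row lasts 1/8 s, in which the tool goes at most 62.5 mm and 10.7 degrees, less where a joint would pass 70% of its speed; a pose out of reach is approached as far as the arm can. A call with a gripper value outside its range is refused whole. The fingers move at their own pace and stop on an object; "force" is the grip in N (left out, the last holds). Time passes only in rows, so rows that repeat a pose let the fingers close. It gives the time, the measured TCP pose, the force, the opening and the grip force at its end, in the units of the state.
- robot.sense(): the state, without advancing time (a new reading comes with each control period).
- robot.capture(name): name is "side" or "top" or "wrist"; returns a dict with "pixels" (384x512x3 uint8, blue, green, red), "range_z" (384x512 float32, m along the optical axis (not along the pixel's ray), 0 where there is no reading), "mtx" (3x3 intrinsics, pixels), "dist_coeffs" ([k1, k2, p1, p2, k3] as OpenCV has them; the pictures are not rectified), "rvec" (rotation vector, rad) and "tvec" (3), from world to camera coordinates, as OpenCV has them. Camera axes: x right, y down, z forward; pixel columns grow to the right and rows downward; lengths in m; the calibration is good to about 2 mm. A picture is of the moment at which its call begins.
- robot.finish_job(): hands the job in; it is judged then, once.
The state is a dict: "t": time; "joint_pos": joint angles; "dq": joint speeds; "joint_efforts": joint torques, N m; "ee_pos": TCP position; "tool_rot": TCP orientation; "wrist_force": force on the tool from outside, world axes, zero at the start; "ft_torque": the same for the moment, N m; "opening": opening from 0.0 (shut) to 1.0 (fully open); "grip_force": force on a finger pad.
Only numpy, scipy, OpenCV 4.12 (cv2) and the standard library are available. Lean on these libraries where they do the work, as an engineer would, in place of code of your own. Each camera call takes 0.05 s, during which the arm holds its last target. There are 200 camera calls.

### The job

The lap keeps this bench wet and shaking, so build up the crib the grit jar is kept on: lay two of the notched slats crosswise over the runners of the crib foot, then the other two crosswise over those, each dropped fully home so that its notches lock into the notches below. Then right the fallen grit jar and set it down gently, lid up, on the middle of the crib. Leave the other things on the bench where they are.

Things in the scene. Friction and masses are not known exactly. Their poses are not given: they have to be found in the camera images.
- crib_foot: crib foot that stays put: square plywood board, 132 mm, its top 13 mm above the bench, on rubber feet, with two runners screwed on top. The runners are notched slats like the loose ones (same size and notches), lie along the foot's x axis at y = -30 and +30 mm, and their tops are 33 mm above the bench. Origin: centre of its underside on the bench, z up
- seat_1a (a point): where the centre of a slat of the first layer belongs when fully home: across the runners (slat along the foot's y axis), over the runners' notches at foot x = -30 mm, 35 mm above the bench. Each notch grips the other slat with 1.5 mm of play to either side, along and across; fully home a layer rises 12 mm above the one below (a slat that rides on a notch's edge stands 4 to 8 mm too high)
- seat_1b (a point): the same for the other slat of the first layer, at foot x = +30 mm, 35 mm above the bench
- seat_2a (a point): where the centre of a slat of the second layer belongs when fully home: along the foot's x axis, across the first layer, at foot y = -30 mm, 47 mm above the bench
- seat_2b (a point): the same for the other slat of the second layer, at foot y = +30 mm, 47 mm above the bench
- crib_top (a point): middle of the finished crib's top, 57 mm above the bench; the second-layer slats there leave a 32 mm gap between them, which the jar's underside bridges
- slat_1: notched slat of pale wood, 112 mm long (its x axis), 28 mm wide (y), 20 mm high (z), 45 g; origin at its very centre. It is the same upside down and end for end. Across its top and across its underside run two notches each, 31 mm wide and 4 mm deep, centred 30 mm either side of the middle; the middle 29 mm and the 10 mm ends keep the full height. Starts lying flat on the bench
- slat_2: notched slat exactly like slat_1 (any slat may go to any seat)
- slat_3: notched slat exactly like slat_1 (any slat may go to any seat)
- slat_4: notched slat exactly like slat_1 (any slat may go to any seat)
- grit_jar: the jar lying on its side, lid roughly to the left (+y): glass, grey grit, brown lid, 0.15 to 0.31 kg, 95 mm long; 62 mm in diameter up to 67 mm along its axis, then narrowing to the 50 mm lid (84 to 95 mm); flat underside; balances at 40 mm. Origin at the centre of its underside, z axis from underside to lid, 31 mm above the bench. The jars at the back stand upright
- glass_octagon: eight-sided teal glass block, 55 mm across, 42 mm high; origin under its centre; leave it alone
- pine_block: plain pale wood block, 45 x 70 x 45 mm; origin under its centre; leave it alone
- dressing_stick: grey dressing stick without notches, 25 x 100 x 25 mm (long axis y), lying near the front edge; origin under its centre; leave it alone
- glass_blue_bar: blue glass bar, 25 x 100 x 18 mm (long axis y), lying on the right towards the robot; origin under its centre; leave it alone

How it is judged:
By the outcome, as a careful person would: the job done as asked, in the order asked, and still so for the second after the job is handed in, with the robot touching nothing.
It also fails if it takes over 72 s, if anything falls off the work surface, if the arm or the gripper's body presses on something with over 40 N, if the wrist force passes 120 N, or if a joint passes its speed limit or range.

## Working session

There is one attempt and no reset: what is moved stays moved. The work goes in short steps, Python scripts to look and compute and a tool call to move; the robot and the scene stay as the last step left them, time stands still between calls to the robot, and variables do not carry over. Pictures are saved under pics/ and viewed, at most 12 in all, crops included, and the job is handed in when it is done.

Besides the shell and the picture viewer there is one more tool, called after "Emit:" as a command line: name --argument value ..., lists and objects as JSON in quotes. apply_moves: Moves the arm, as the interface text tells. Its arguments: {"type":"object","properties":{"plan":{"type":"string"},"force":{"type":"number"}},"required":["plan"]}

```bash
ls; mkdir -p pics; cat > h.py <<'E'
from bench import robot
import numpy as np, cv2
def cap(n,save=None):
    c=robot.capture(n); 
    if save: cv2.imwrite('pics/'+save+'.png',c['pixels'])
    return c
def cloud(c):
    h,w=c['range_z'].shape
    u,v=np.meshgrid(np.arange(w),np.arange(h))
    p=cv2.undistortPoints(np.stack([u,v],-1).reshape(-1,1,2).astype(float),c['mtx'],c['dist_coeffs']).reshape(h,w,2)
    z=c['range_z'].astype(float)
    P=np.dstack([p[...,0]*z,p[...,1]*z,z])
    R=cv2.Rodrigues(np.array(c['rvec'],float))[0]
    W=(P-np.array(c['tvec'],float).reshape(3))@R
    W[z==0]=np.nan
    return W
E
python3 - <<'E'
from h import *
for n in('top','side'):
    c=cap(n,n+'0'); W=cloud(c); np.savez(n+'0.npz',W=W,px=c['pixels'])
    R=cv2.Rodrigues(np.array(c['rvec'],float))[0]; print(n,-R.T@np.array(c['tvec']).ravel(),R[2],c['mtx'][0,0])
s=robot.sense();print(s['t'],s['ee_pos'],s['tool_rot'],s['opening'],s['wrist_force'])
E
```

```text
pics
top [ 0.37938871 -0.07000506  1.10759709] [ 0.11977385  0.00126952 -0.99280039] 351.24631574843187
side [0.03893017 0.90411261 0.93070155] [ 0.34586875 -0.70594077 -0.61807963] 448.5252165580178
0.1 [ 0.24269523 -0.54815128  0.23052447] [-3.07211870e+00 -6.49773117e-01  5.46848680e-04] 1.0002333690705079 [-0.17804309  0.63336487 -0.36209085]
```

View pics/top0.png

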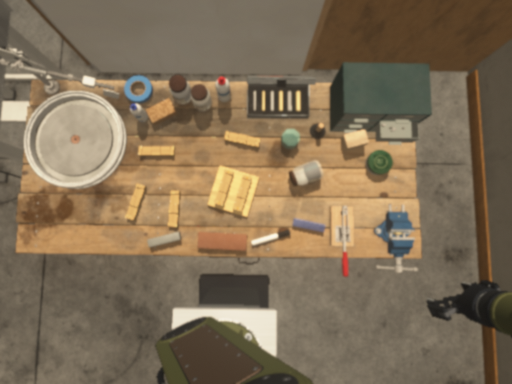

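View pics/side0.png

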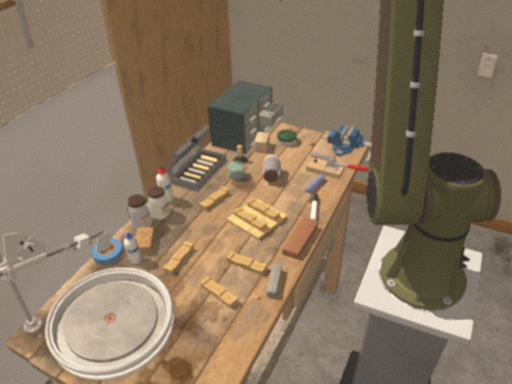

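The top view shows slats at about (156,152), (135,203), (174,210) and (242,140), the crib foot at (233,191) and the jar at (306,174). The side view agrees. Next I'll measure them from the depth.

```bash
cat > m.py <<'E'
from h import *
d=np.load('top0.npz');W=d['W']
def comp(seed,zlo,zhi,r=30):
    x,y,z=W[...,0],W[...,1],W[...,2]
    m=((z>zlo)&(z<zhi)).astype(np.uint8)
    n,l=cv2.connectedComponents(m,connectivity=4)
    v,u=seed[1],seed[0]
    ll=l[v-2:v+3,u-2:u+3]; ll=ll[ll>0]
    if len(ll)==0: print('none',W[v,u]);return
    k=np.bincount(ll).argmax(); P=W[l==k]
    r=cv2.minAreaRect((P[:,:2]*1000).astype(np.float32))
    print(seed,len(P),'c',np.round(r[0],1),'size',np.round(r[1],1),'ang',round(r[2],1),'mean',np.round(P.mean(0)*1000,1),'zq',np.round(np.percentile(P[:,2],[5,50,95])*1000,1))
    return P
for s in [(156,152),(135,203),(174,210),(242,140)]: comp(s,.009,.03)
comp((233,191),.006,.05); comp((233,191),.022,.05);comp((225,187),.022,.05);comp((241,194),.022,.05)
comp((306,174),.015,.08)
for s in [(289,137),(308,227),(165,240)]: comp(s,.008,.08)
E
python3 m.py
python3 - <<'E'
import cv2
a=cv2.imread('pics/top0.png')[120:250,120:330]
cv2.imwrite('pics/crop1.png',cv2.resize(a,(798,494),interpolation=cv2.INTER_CUBIC))
E
```

```text
(156, 152) 336 c [637.6 226.8] size [ 29.2 113.1] ang 0.5 mean [636.4 226.5  16.5] zq [11.  16.4 21.5]
(135, 203) 343 c [473.9 284.8] size [ 30.3 111.4] ang 73.8 mean [473.7 284.   16.4] zq [11.7 16.5 21. ]
(174, 210) 337 c [454.  163.8] size [ 29.1 110.4] ang 88.3 mean [454.2 163.1  16.5] zq [12.1 16.4 21.3]
(242, 140) 319 c [679.  -45.9] size [112.3  29.3] ang 78.2 mean [678.4 -45.9  16.7] zq [11.9 16.7 21.7]
(233, 191) 1736 c [512.3 -20.7] size [132.  131.8] ang 73.8 mean [510.8 -21.2  18.8] zq [ 9.  13.7 33. ]
none [ 0.51182619 -0.02050809  0.00966121]
(225, 187) 332 c [520.5   7.7] size [ 27.9 112.2] ang 73.8 mean [520.4   7.8  29.7] zq [25.  29.7 34.3]
(241, 194) 334 c [503.9 -49.6] size [ 28. 112.] ang 74.0 mean [503.5 -49.6  29.7] zq [25.1 29.8 34.3]
(306, 174) 615 c [ 565.2 -244.7] size [62.1 95.5] ang 22.1 mean [ 563.1 -244.3   52.6] zq [35.8 54.6 62.2]
(289, 137) 302 c [ 678.6 -198. ] size [54.9 54.1] ang 0.6 mean [ 676.2 -197.    38. ] zq [15.7 40.3 44.5]
(308, 227) 265 c [ 408.  -257.1] size [99.4 25.3] ang 79.1 mean [ 408.1 -256.6   16.6] zq [13.4 16.6 20. ]
(165, 240) 276 c [357.7 189.3] size [ 24.7 100.5] ang 14.9 mean [358.  188.2  23.6] zq [19.9 23.8 27.2]
```

View pics/crop1.png

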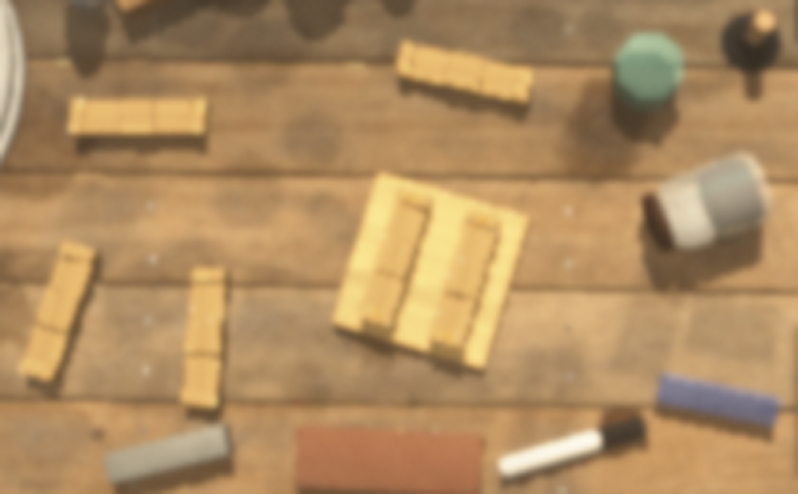

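The image confirms the fit: all four slats measure 112x28, and the runners' midpoint matches the board centre. The foot centre is about (512.2,-20.9) mm with its x axis at -16.2°. I'm moving to a hover near slat D (678,-46) and the foot for a close look with the wrist camera.

The manual's scale: shifts go in shares of 75 cm and turns go in shares of 2 pi rad. Converting my numbers, 51.4 cm / 75 = 0.6853, 35.7 cm / 75 = 0.476, 54.3 degrees / 360 = 0.1508.

Emit:
apply_moves --plan "0.476 0.6853 0.04 0 0 0.1508 1;0.476 0.6853 0.04 0 0 0.1508 1;0.476 0.6853 0.04 0 0 0.1508 1;0.476 0.6853 0.04 0 0 0.1508 1;0.476 0.6853 0.04 0 0 0.1508 1;0.476 0.6853 0.04 0 0 0.1508 1;0.476 0.6853 0.04 0 0 0.1508 1;0.476 0.6853 0.04 0 0 0.1508 1;0.476 0.6853 0.04 0 0 0.1508 1;0.476 0.6853 0.04 0 0 0.1508 1"

```text
t: 1.35
ee_pos: [0.5997, -0.034, 0.261]
tool_rot: [-2.438, -1.981, 0.001]
wrist_force: [0.6, -0.9, 0.2]
opening: 1.001
grip_force: 0.0
```

```bash
python3 - <<'E'
from h import *
s=robot.sense();print(s['t'],s['ee_pos'],s['tool_rot'],s['joint_pos'],s['wrist_force'])
c=cap('wrist','w1');W=cloud(c);np.savez('w1.npz',W=W)
R=cv2.Rodrigues(np.array(c['rvec'],float))[0]; print(-R.T@np.array(c['tvec']).ravel(),R[2],c['mtx'][0,0])
E
```

```text
1.35 [ 0.59974648 -0.03402259  0.26103463] [-2.43819729e+00 -1.98101105e+00  6.37134121e-04] [-5.65425721e-02  3.06123341e-01  1.02032628e-02  1.27521824e+00
 -2.26898588e-04  1.72042899e+00] [ 0.58512827 -0.89097171  0.21602628]
[0.61407657 0.03308386 0.40376109] [-0.05723567 -0.268804   -0.96149284] 268.62925112105853
```

View pics/w1.png

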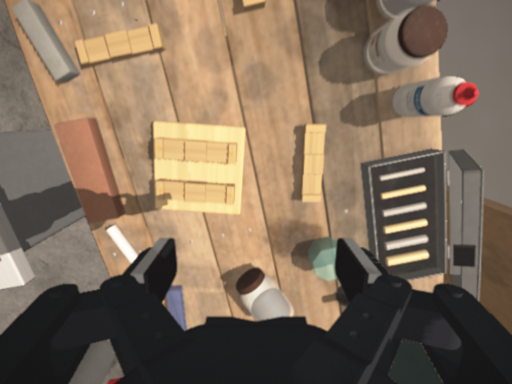

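The wrist view shows the foot at about (199,167), slat D at (313,163) and the jar at (262,295). I'll take a second estimate of each from it.

```bash
sed -e "s/top0/w1/" -e '/^for s/,$d' -e '/^comp/d' m.py > mw.py; cat >> mw.py <<'E'
comp((313,163),.009,.03); comp((199,167),.006,.05,); comp((195,150),.022,.05);comp((195,191),.022,.05);comp((118,44),.009,.03)
comp((265,295),.015,.08)
E
python3 mw.py
```

```text
(313, 163) 1539 c [681.3 -47.1] size [109.6  28.5] ang 78.0 mean [681.  -45.1  17.8] zq [14.8 17.1 21.1]
(199, 167) 7649 c [514.6 -21.9] size [131.7 131.3] ang 74.0 mean [518.  -17.6  20.7] zq [12.1 14.2 33.8]
(195, 150) 1666 c [522.9   6.3] size [ 28.5 111.1] ang 73.7 mean [522.3   7.4  31.1] zq [28.1 30.5 34.3]
(195, 191) 1537 c [506.3 -49.9] size [ 28.6 111.8] ang 74.2 mean [506.8 -49.1  30.7] zq [27.3 30.1 34.1]
(118, 44) 2168 c [456.5 162.3] size [ 29.  114.1] ang 87.0 mean [458.  161.3  17.5] zq [13.6 17.  21.1]
(265, 295) 1958 c [ 568.3 -244. ] size [60.7 94.2] ang 21.0 mean [ 569.7 -226.9   49.9] zq [27.2 53.1 62.9]
```

Both cameras agree to a constant (+2.4,-1) mm offset, so I'll use the averages: foot (513.4,-21.4), D (680.2,-46.4). Picking D.

To row units: -25.6 cm / 75 = -0.3413, -22 cm / 75 = -0.2933.

Emit:
apply_moves --plan "0.1067 -0.016 -0.0533 0 0 0 1;0.1067 -0.016 -0.1333 0 0 0 1;0.1067 -0.016 -0.2133 0 0 0 1;0.1067 -0.016 -0.2933 0 0 0 1;0.1067 -0.016 -0.3413 0 0 0 1;0.1067 -0.016 -0.3413 0 0 0 1;0.1067 -0.016 -0.3413 0 0 0 -1;0.1067 -0.016 -0.3413 0 0 0 -1;0.1067 -0.016 -0.3413 0 0 0 -1;0.1067 -0.016 -0.3413 0 0 0 -1" --force 40

```text
t: 2.65
ee_pos: [0.6805, -0.048, 0.0074]
tool_rot: [2.437, 1.979, 0.004]
wrist_force: [-1.0, -1.2, 5.7]
opening: 0.318
grip_force: 40.9
```

To row units: 9 cm / 75 = 0.12, 4 cm / 75 = 0.0533.

Emit:
apply_moves --plan "0 0 0.0533 0 0 0 -1;0 0 0.12 0 0 0 -1;0 0 0.12 0 0 0 -1;0 0 0.12 0 0 0 -1"

```text
t: 3.15
ee_pos: [0.679, -0.0479, 0.0955]
tool_rot: [2.438, 1.981, 0.001]
wrist_force: [-0.2, 0.3, -0.6]
opening: 0.316
grip_force: 40.1
```

```bash
python3 - <<'E'
from h import *
s=robot.sense();print(s['t'],s['ee_pos'],s['tool_rot'],s['opening'],s['wrist_force'],s['grip_force'])
c=cap('wrist','w2');np.savez('w2.npz',W=cloud(c))
s=robot.sense();print(s['t'],s['ee_pos'],s['wrist_force'])
E
```

```text
3.15 [ 0.67900549 -0.04791283  0.09553568] [2.43806356e+00 1.98061058e+00 6.46583253e-04] 0.3158210589669849 [-0.20842991  0.31752432 -0.57404121] 40.148546397686005
3.2 [ 0.67823301 -0.04783095  0.09446673] [ 0.47821992 -0.16352123 -0.97019674]
```

View pics/w2.png

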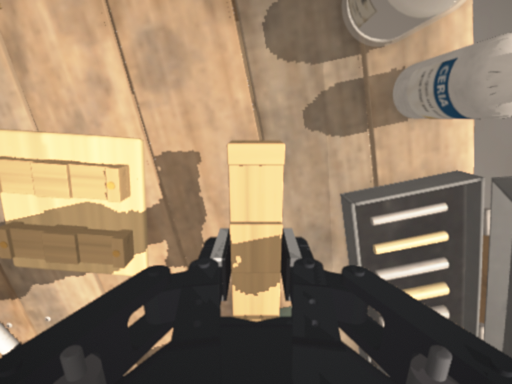

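The slat is held centred between the fingers, and its far end is visible at about (257,142). I'll measure it in the tool frame.

```bash
python3 - <<'E'
import numpy as np,cv2
W=np.load('w2.npz')['W']; 
th=np.radians(-11.8); tcp=np.array([.680,-.047,.095])
D=(W-tcp)*1000
ax=D[...,0]*-np.sin(th)+D[...,1]*np.cos(th)   # along slat (+~y)
cl=D[...,0]*np.cos(th)+D[...,1]*np.sin(th)    # closing dir
m=np.zeros(W.shape[:2],bool); m[140:225,200:320]=1
m&=(D[...,2]>-10)&(D[...,2]<40)
print(m.sum(),'z',np.percentile(D[...,2][m],[5,25,50,75,95]).round(1))
for a,b in [(20,28),(28,36),(36,44),(44,52),(52,60)]:
    k=m&(ax>a)&(ax<b)&(D[...,2]>3)
    if k.sum(): print(a,b,k.sum(),'closing',np.percentile(cl[k],[1,99]).round(1),'z',np.percentile(D[...,2][k],[10,50,90]).round(1))
k=m&(abs(cl)<10); print('end',np.percentile(ax[k],[99,100]).round(1)); 
kk=k&(D[...,2]>12);print('end top',np.percentile(ax[kk],[95,99,100]).round(1))
E
```

```text
4575 z [ 8.2  9.   9.6 12.5 13.7]
20 28 769 closing [-14.5  12.8] z [ 8.4  9.2 10. ]
28 36 802 closing [-14.4  13. ] z [ 8.5  9.2 10. ]
36 44 857 closing [-14.2  12.8] z [ 8.4  9.2 10. ]
44 52 860 closing [-14.4  13.1] z [ 9.6 13.  13.8]
52 60 573 closing [-14.3  13. ] z [10.2 13.1 13.9]
end [56.  56.1]
end top [55.4 55.8 56.1]
```

To row units: -13.7 cm / 75 = -0.1827, 1.7 cm / 75 = 0.0227, -4.3 degrees / 360 = -0.0119.

Emit:
apply_moves --plan "-0.08 0.0107 0 0 0 -0.0119 -1;-0.16 0.02 0 0 0 -0.0119 -1;-0.1827 0.0227 -0.04 0 0 -0.0119 -1;-0.1827 0.0227 -0.0667 0 0 -0.0119 -1;-0.1827 0.0227 -0.0667 0 0 -0.0119 -1;-0.1827 0.0227 -0.0667 0 0 -0.0119 -1"

```text
t: 3.95
ee_pos: [0.5421, -0.0309, 0.0452]
tool_rot: [-2.511, -1.888, 0.001]
wrist_force: [1.0, 0.2, -0.6]
opening: 0.315
grip_force: 40.1
```

```bash
cat > al.py <<'E'
from h import *
import sys
c=cap('wrist',sys.argv[1]);W=cloud(c);np.savez(sys.argv[1]+'.npz',W=W)
s=robot.sense();print(s['t'],s['ee_pos'],s['wrist_force'],s['opening'])
E
python3 al.py w3
```

```text
4.0 [ 0.54261205 -0.03092985  0.04556416] [ 0.82278357 -0.33213309  0.82383443] 0.31563344271061594
```

View pics/w3.png

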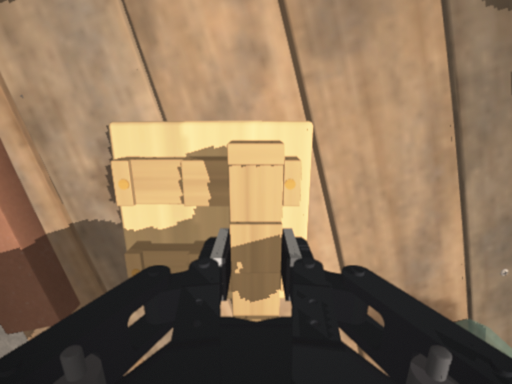

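The held slat hangs over the right-hand notch: its end is at (257,142), with runner ends at (112,185) and (300,180). I'll measure them relative to each other.

```bash
cat > rel.py <<'E'
import numpy as np,sys
n,x,y,z,a=sys.argv[1],*map(float,sys.argv[2:6])
W=np.load(n+'.npz')['W']; th=np.radians(a)
D=W*1000-np.array([x,y,z])
X=D[...,0]*np.cos(th)+D[...,1]*np.sin(th); Y=-D[...,0]*np.sin(th)+D[...,1]*np.cos(th); Z=W[...,2]*1000
E
cat > r3.py <<'E'
from rel import *
def st(k,name): print(name,k.sum(),'X',np.percentile(X[k],[.5,1,50,99,99.5]).round(1),'Y',np.percentile(Y[k],[.5,1,50,99,99.5]).round(1),'Z',np.percentile(Z[k],[5,50,95]).round(1))
sl=(abs(X)<18)&(Y>20)&(Y<65)&(Z>z+2)
st(sl,'slat'); st(sl&(Y>47),'slatend')
rn=(X<-17)&(X>-95)&(Y>10)&(Y<50)&(Z>23)&(Z<39); st(rn,'runner L'); st(rn&(X<-78),'L block')
k=rn&(Z>31); st(k,'L high')
h,e=np.histogram(X[k],bins=np.arange(-90,-40,1)); print(dict(zip(e.astype(int),h)))
rr=(X>17)&(X<40)&(Y>10)&(Y<50)&(Z>23)&(Z<39); st(rr,'runner R')
b=(Y>50)&(Y<105)&(Z>8)&(Z<20)&(abs(X+30)<75); st(b,'board')
E
python3 r3.py w3 543 -30 45 -16.1
```

```text
slat 3861 X [-14.3 -14.1  -0.6  13.3  13.4] Y [20.2 20.4 39.3 55.9 56. ] Z [52.9 54.2 58.5]
slatend 1182 X [-14.2 -14.1  -0.6  13.4  13.4] Y [47.  47.  51.9 56.  56. ] Z [54.8 57.8 58.9]
runner L 5288 X [-85.2 -84.8 -51.9 -17.7 -17.4] Y [16.8 16.9 31.4 44.1 44.2] Z [28.3 32.3 34. ]
L block 571 X [-85.8 -85.6 -81.8 -78.1 -78.1] Y [16.8 16.9 31.6 44.2 44.2] Z [31.8 33.2 34.4]
L high 2929 X [-85.5 -85.2 -36.  -17.4 -17.1] Y [16.8 16.9 31.  44.  44.2] Z [32.1 33.2 34.3]
{np.int64(-90): np.int64(0), np.int64(-89): np.int64(0), np.int64(-88): np.int64(0), np.int64(-87): np.int64(2), np.int64(-86): np.int64(38), np.int64(-85): np.int64(72), np.int64(-84): np.int64(67), np.int64(-83): np.int64(73), np.int64(-82): np.int64(77), np.int64(-81): np.int64(70), np.int64(-80): np.int64(77), np.int64(-79): np.int64(72), np.int64(-78): np.int64(79), np.int64(-77): np.int64(83), np.int64(-76): np.int64(105), np.int64(-75): np.int64(31), np.int64(-74): np.int64(0), np.int64(-73): np.int64(0), np.int64(-72): np.int64(0), np.int64(-71): np.int64(0), np.int64(-70): np.int64(0), np.int64(-69): np.int64(0),
[... 243 characters left out ...]
int64(0), np.int64(-59): np.int64(0), np.int64(-58): np.int64(0), np.int64(-57): np.int64(1), np.int64(-56): np.int64(0), np.int64(-55): np.int64(0), np.int64(-54): np.int64(0), np.int64(-53): np.int64(0), np.int64(-52): np.int64(0), np.int64(-51): np.int64(0), np.int64(-50): np.int64(0), np.int64(-49): np.int64(0), np.int64(-48): np.int64(0), np.int64(-47): np.int64(0), np.int64(-46): np.int64(0), np.int64(-45): np.int64(15), np.int64(-44): np.int64(71), np.int64(-43): np.int64(74), np.int64(-42): np.int64(78)}
runner R 733 X [17.1 17.1 21.6 26.2 26.3] Y [16.9 17.  31.8 44.5 44.6] Z [31.7 33.1 34.2]
board 4901 X [-93.7 -92.9 -33.   34.4  35.2] Y [50.4 50.4 58.8 66.1 66.2] Z [11.2 13.1 14.2]
```

Emit:
apply_moves --plan "0.0009 0.0005 0 0 0 0 -1;0.0009 0.0005 -0.008 0 0 0 -1;0.0009 0.0005 -0.0133 0 0 0 -1;0.0009 0.0005 -0.0173 0 0 0 -1;0.0009 0.0005 -0.0173 0 0 0 -1"

```text
t: 4.62
ee_pos: [0.5425, -0.0305, 0.0324]
tool_rot: [-2.511, -1.888, 0.0]
wrist_force: [-1.8, 0.5, 3.7]
opening: 0.316
grip_force: 40.7
```

To row units: 10 cm / 75 = 0.1333, 6 cm / 75 = 0.08.

Emit:
apply_moves --plan "0 0 -0.0013 0 0 0 -1;0 0 -0.0013 0 0 0 0;0 0 -0.0013 0 0 0 0;0 0 -0.0013 0 0 0 0;0 0 0.08 0 0 0 0;0 0 0.1333 0 0 0 0;0 0 0.1333 0 0 0 0"

```text
t: 5.5
ee_pos: [0.5456, -0.0307, 0.1357]
tool_rot: [2.508, 1.885, 0.008]
wrist_force: [0.5, 0.9, 0.6]
opening: 0.5
grip_force: 0.0
```

```bash
python3 al.py w4; cat > r4.py <<'E'
from rel import *
from r3 import st
E
sed -i 's/^from r3.*//' r4.py; sed -n 2p r3.py >> r4.py; cat >> r4.py <<'E'
st((abs(X)<20)&(abs(Y)<65)&(Z>36)&(Z<60),'slat'); st((abs(X)<20)&(Y>47)&(Y<65)&(Z>36)&(Z<60),'slatend')
rn=(X<-17)&(X>-95)&(Y>10)&(Y<50)&(Z>23)&(Z<38); st(rn&(X<-78),'L block')
E
python3 r4.py w4 543.7 -29.6 32 -16.1; grep . /dev/null; python3 mw.py >/dev/null
```

```text
5.55 [ 0.54405379 -0.03055209  0.13363172] [-0.4878987  -0.59685406  0.21722363] 0.4957745307880763
slat 3619 X [-14.7 -14.5  -0.6  13.   13.1] Y [-54.4 -53.8   6.1  54.7  55.4] Z [40.2 42.2 46. ]
slatend 356 X [-14.8 -14.7  -1.1  12.6  12.7] Y [47.  47.  51.3 55.5 55.5] Z [44.1 45.3 46.4]
L block 261 X [-86.5 -86.3 -81.9 -78.1 -78.1] Y [15.7 15.7 29.1 43.2 43.2] Z [32.  33.4 34.5]
```

Slat D sits 12 mm above the runner, so it is fully home. Next is slat A.

To row units: 25.6 cm / 75 = 0.3413, -12.6 cm / 75 = -0.168, 16.6 degrees / 360 = 0.0461.

Emit:
apply_moves --plan "0.1293 0.3413 0 0 0 0.0461 0.5;0.1293 0.3413 0 0 0 0.0461 0.5;0.1293 0.3413 0 0 0 0.0461 0.5;0.1293 0.3413 0 0 0 0.0461 0.5;0.1293 0.3413 -0.04 0 0 0.0461 0.5;0.1293 0.3413 -0.1067 0 0 0.0461 0.5;0.1293 0.3413 -0.168 0 0 0.0461 0.5;0.1293 0.3413 -0.168 0 0 0.0461 0.5;0.1293 0.3413 -0.168 0 0 0.0461 -1;0.1293 0.3413 -0.168 0 0 0.0461 -1"

```text
t: 6.8
ee_pos: [0.6415, 0.226, 0.0086]
tool_rot: [2.211, 2.229, 0.005]
wrist_force: [-1.7, -0.0, 1.3]
opening: 0.334
grip_force: 0.2
```

To row units: 9 cm / 75 = 0.12, 5 cm / 75 = 0.0667.

Emit:
apply_moves --plan "0 0 0 0 0 0 -1;0 0 0.0667 0 0 0 -1;0 0 0.12 0 0 0 -1;0 0 0.12 0 0 0 -1;0 0 0.12 0 0 0 -1"

```text
t: 7.42
ee_pos: [0.6397, 0.2255, 0.0966]
tool_rot: [2.212, 2.23, 0.001]
wrist_force: [-0.9, -0.8, -1.4]
opening: 0.314
grip_force: 39.7
```

```bash
python3 al.py w5; cat > r5.py <<'E'
from rel import *
E
sed -n 2p r3.py >> r5.py; cat >> r5.py <<'E'
sl=(abs(X)<18)&(Y>20)&(Y<75)&(Z>z+2)
st(sl,'slat'); st(sl&(Y>47),'slatend')
E
python3 r5.py w5 640.4 226.2 95 0.5
```

```text
7.475 [0.63906922 0.22523273 0.09557068] [-1.02476832 -0.15415882 -0.23689602] 0.31339803922393855
slat 3625 X [-14.6 -14.4  -1.   12.8  13. ] Y [20.2 20.4 38.7 54.9 54.9] Z [102.8 104.2 108.4]
slatend 1006 X [-14.7 -14.4  -0.8  12.8  13.1] Y [47.  47.  51.4 54.9 55. ] Z [102.8 107.7 108.8]
```

To row units: -23.8 cm / 75 = -0.3173, -15.4 cm / 75 = -0.2053, -16.6 degrees / 360 = -0.0461.

Emit:
apply_moves --plan "-0.2053 -0.3173 0 0 0 -0.0461 -1;-0.2053 -0.3173 0 0 0 -0.0461 -1;-0.2053 -0.3173 0 0 0 -0.0461 -1;-0.2053 -0.3173 0 0 0 -0.0461 -1;-0.2053 -0.3173 -0.0133 0 0 -0.0461 -1;-0.2053 -0.3173 -0.0667 0 0 -0.0461 -1;-0.2053 -0.3173 -0.0667 0 0 -0.0461 -1;-0.2053 -0.3173 -0.0747 0 0 -0.0461 -1;-0.2053 -0.3173 -0.08 0 0 -0.0461 -1;-0.2053 -0.3173 -0.084 0 0 -0.0461 -1"

```text
t: 8.72
ee_pos: [0.4864, -0.0122, 0.0337]
tool_rot: [2.51, 1.889, 0.001]
wrist_force: [-6.0, 0.5, 35.0]
opening: 0.313
grip_force: 44.1
```

To row units: -0.1 cm / 75 = -0.0013.

Emit:
apply_moves --plan "0 0 -0.0013 0 0 0 -1"

```text
t: 8.85
ee_pos: [0.4865, -0.0122, 0.0337]
tool_rot: [2.51, 1.888, 0.002]
wrist_force: [-6.2, 0.4, 21.9]
opening: 0.316
grip_force: 42.3
```

To row units: 0.6 cm / 75 = 0.008.

Emit:
apply_moves --plan "0 0 0.008 0 0 0 -1;0 0 0.008 0 0 0 -1"

```text
t: 9.1
ee_pos: [0.4865, -0.0124, 0.0389]
tool_rot: [2.51, 1.888, 0.002]
wrist_force: [-0.5, -0.3, -0.9]
opening: 0.317
grip_force: 39.7
```

```bash
python3 al.py w6; cat > r6.py <<'E'
from rel import *
E
sed -n 2p r3.py >> r6.py; cat >> r6.py <<'E'
sl=(abs(X)<18)&(Y>20)&(Y<75)&(Z>z+2)
st(sl,'slat'); st(sl&(Y>47),'slatend'); st(sl&(Y<35),'slatnear')
st((X<-17)&(X>-35)&(Y>10)&(Y<50)&(Z>24)&(Z<37),'runner L')
st((X>17)&(X<43)&(Y>10)&(Y<50)&(Z>24)&(Z<37),'runner R mid')
st((X>40)&(X<80)&(Y>10)&(Y<70)&(Z>36)&(Z<50),'slat1b')
st((Y>50)&(Y<105)&(Z>8)&(Z<20)&(abs(X-30)<75),'board')
E
python3 r6.py w6 486.4 -11.8 37 -16.1
```

```text
9.15 [ 0.48616059 -0.01241537  0.03854507] [-0.01545254 -0.71867958 -1.35981625] 0.31265263021600137
slat 3659 X [-13.4 -13.2   0.2  14.   14.1] Y [20.2 20.4 38.8 55.1 55.1] Z [45.1 46.5 50.7]
slatend 1021 X [-13.5 -13.2   0.2  13.9  14.2] Y [47.2 47.2 51.6 55.2 55.2] Z [45.2 50.1 51.2]
slatnear 1448 X [-13.5 -13.2   0.4  13.9  14.1] Y [20.1 20.1 27.7 34.8 34.8] Z [45.1 46.2 47.2]
runner L 799 X [-26.3 -26.3 -21.6 -17.1 -17.1] Y [15.  15.3 30.1 42.8 42.8] Z [31.4 33.2 34.3]
runner R mid 2212 X [17.1 17.2 29.8 42.7 42.8] Y [15.  15.2 29.9 42.7 42.8] Z [31.6 33.1 34.1]
slat1b 4528 X [45.2 45.3 58.2 72.8 73. ] Y [10.3 10.5 33.6 54.8 54.8] Z [39.8 41.6 45.8]
board 4315 X [-35.2 -34.5  28.4  93.   93.7] Y [50.3 50.4 58.3 64.4 64.4] Z [10.9 13.  14.2]
```

View pics/w6.png

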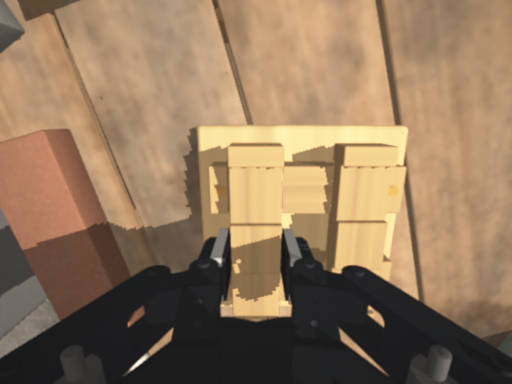

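It was in fact home: the slat top was at about 45 mm at contact, and the force came from my commanding too low. I'll trim X by 0.6 mm, lower to contact and release.

To row units: 9.8 cm / 75 = 0.1307, -0.06 cm / 75 = -0.0008.

Emit:
apply_moves --plan "-0.0008 0.0003 0 0 0 0 -1;-0.0008 0.0003 -0.004 0 0 0 -1;-0.0008 0.0003 -0.006 0 0 0 -1;-0.0008 0.0003 -0.006 0 0 0 -1;-0.0008 0.0003 -0.006 0 0 0 0;-0.0008 0.0003 -0.006 0 0 0 0;-0.0008 0.0003 -0.006 0 0 0 0;-0.0008 0.0003 0.0667 0 0 0 0;-0.0008 0.0003 0.1307 0 0 0 0;-0.0008 0.0003 0.1307 0 0 0 0"

```text
t: 10.4
ee_pos: [0.4883, -0.0123, 0.14]
tool_rot: [2.507, 1.885, 0.009]
wrist_force: [0.7, 0.3, 0.1]
opening: 0.502
grip_force: 0.0
```

```bash
python3 al.py w7; cat > r7.py <<'E'
from rel import *
E
sed -n 2p r3.py >> r7.py; cat >> r7.py <<'E'
for c,n in ((0,'1a'),(60,'1b')):
    k=(abs(X-c)<20)&(abs(Y)<65)&(Z>36)&(Z<60); st(k,n); st(k&(Y>47),n+'end+'); st(k&(Y<-47),n+'end-'); st(k&(abs(Y)<13),n+'mid')
st((X<-17)&(X>-35)&(Y>10)&(Y<50)&(Z>24)&(Z<37),'runner+'); st((X<-17)&(X>-35)&(Y<-10)&(Y>-50)&(Z>24)&(Z<37),'runner-')
E
python3 r7.py w7 485.8 -11.6 30 -16.1
```

```text
10.45 [ 0.48670641 -0.01234593  0.13783697] [-0.5602179  -0.05066143 -0.43965775] 0.49990340593126875
1a 3497 X [-14.6 -14.4  -0.7  13.   13.1] Y [-55.9 -55.4   3.9  53.2  54. ] Z [40.3 42.1 46. ]
1aend+ 288 X [-14.5 -14.4  -1.3  12.6  12.6] Y [47.1 47.1 50.6 54.1 54.1] Z [44.2 45.2 46.3]
1aend- 259 X [-14.6 -14.6  -1.   12.7  12.7] Y [-56.7 -56.6 -51.9 -47.2 -47.1] Z [44.  45.2 46.1]
1amid 836 X [-14.6 -14.5  -0.7  13.2  13.2] Y [-12.9 -12.8   0.1  12.8  13. ] Z [44.1 45.2 46.2]
1b 3160 X [45.8 45.8 59.9 73.6 73.8] Y [-48.5 -46.6  10.4  54.   54.1] Z [40.1 41.9 46. ]
1bend+ 307 X [45.8 45.8 59.5 73.8 73.9] Y [47.1 47.1 50.7 54.4 54.5] Z [43.3 45.1 46.3]
1bend- 22 X [69.5 69.6 72.3 73.8 73.8] Y [-55.2 -55.1 -50.2 -47.2 -47.1] Z [44.1 44.8 45.9]
1bmid 861 X [45.8 45.8 58.9 73.5 73.8] Y [-12.9 -12.9   0.   12.9  13. ] Z [43.5 45.1 46.1]
runner+ 277 X [-25.8 -25.7 -21.4 -17.2 -17.2] Y [15.2 15.2 29.6 41.8 41.8] Z [32.  33.2 34.5]
runner- 249 X [-25.7 -25.7 -21.3 -17.1 -17.1] Y [-44.9 -44.7 -29.2 -17.  -16.9] Z [28.4 33.2 34.3]
```

Both first-layer slats are home, with tops at 45.2 mm, 60 mm apart. Next is slat C, for the second layer.

To row units: 17.5 cm / 75 = 0.2333, -2.9 cm / 75 = -0.0387, 104 degrees / 360 = 0.2889.

Emit:
apply_moves --plan "-0.0387 0.2333 0 0 0 0.2889 0.5;-0.0387 0.2333 0 0 0 0.2889 0.5;-0.0387 0.2333 0 0 0 0.2889 0.5;-0.0387 0.2333 0 0 0 0.2889 0.5;-0.0387 0.2333 0 0 0 0.2889 0.5;-0.0387 0.2333 0 0 0 0.2889 0.5;-0.0387 0.2333 0 0 0 0.2889 0.5;-0.0387 0.2333 -0.0133 0 0 0.2889 0.5;-0.0387 0.2333 -0.0533 0 0 0.2889 0.5;-0.0387 0.2333 -0.0933 0 0 0.2889 0.5"

```text
t: 11.7
ee_pos: [0.4551, 0.1623, 0.064]
tool_rot: [-0.051, -3.139, 0.001]
wrist_force: [0.3, 0.3, 0.4]
opening: 0.75
grip_force: 0.0
```

```bash
python3 al.py w8; cat > r8.py <<'E'
from rel import *
k=(np.hypot(X,Y)<75)&(Z>9)&(Z<30)&(abs(X)<30)
P=np.dstack([X,Y])[k].astype(np.float32)
import cv2; r=cv2.minAreaRect(P); print(len(P),r,np.percentile(X[k],[1,50,99]).round(1),np.percentile(Y[k],[1,99]).round(1),np.percentile(Z[k],[5,95]).round(1))
E
python3 r8.py w8 456.8 163.4 65 87.9; python3 -c "
from bench import robot;print(robot.sense()['tool_rot'],robot.sense()['joint_pos'])"
```

```text
11.75 [0.45231475 0.16136524 0.06040459] [-1.33703014 -0.42542692 -3.86958628] 0.7541158386207272
5370 ((1.3840970993041992, 9.314666748046875), (38.290225982666016, 130.27423095703125), 3.101431131362915) [-14.4  -0.7  13.1] [-54.1  55.8] [15.1 20.8]
[-0.04550101 -3.13431011  0.00407668] [ 3.42684064e-01  2.40075059e-01 -5.67030785e-01  7.71110917e-01
 -6.90017585e-06  3.71716195e-01]
```

To row units: -5.7 cm / 75 = -0.076, 4 cm / 75 = 0.0533.

Emit:
apply_moves --plan "0 0 -0.076 0 0 0 0.5;0 0 -0.076 0 0 0 0.5;0 0 -0.076 0 0 0 -1;0 0 -0.076 0 0 0 -1;0 0 -0.076 0 0 0 -1;0 0 -0.076 0 0 0 -1;0 0 0 0 0 0 -1;0 0 0.0533 0 0 0 -1;0 0 0.0533 0 0 0 -1;0 0 0.0533 0 0 0 -1"

```text
t: 13.0
ee_pos: [0.4561, 0.1627, 0.1065]
tool_rot: [0.058, 3.14, 0.0]
wrist_force: [-0.6, -0.7, -0.9]
opening: 0.313
grip_force: 39.9
```

```bash
python3 al.py w9; python3 r5.py w9 456.8 163.4 105 87.9
```

```text
13.05 [0.45549072 0.16247706 0.1057271 ] [ 0.5380191  -0.39251323 -0.91769536] 0.3120951663091791
slat 6010 X [-17.7 -17.4  -0.8  17.2  17.6] Y [20.  20.  28.2 57.4 57.4] Z [110.5 115.1 208.8]
slatend 1219 X [-15.3 -15.2  -1.3  12.   12.2] Y [47.4 47.4 52.7 57.4 57.4] Z [113.6 115.3 116.4]
```

To row units: -15.6 cm / 75 = -0.208, 6.8 cm / 75 = 0.0907, -14 degrees / 360 = -0.0389.

Emit:
apply_moves --plan "0.0907 -0.208 0 0 0 -0.0389 -1;0.0907 -0.208 0 0 0 -0.0389 -1;0.0907 -0.208 0 0 0 -0.0389 -1;0.0907 -0.208 -0.0267 0 0 -0.0389 -1;0.0907 -0.208 -0.06 0 0 -0.0389 -1;0.0907 -0.208 -0.06 0 0 -0.0389 -1;0.0907 -0.208 -0.06 0 0 -0.0389 -1"

```text
t: 13.92
ee_pos: [0.5237, 0.0068, 0.0611]
tool_rot: [-0.44, -3.11, 0.0]
wrist_force: [-0.3, -0.5, -0.3]
opening: 0.311
grip_force: 39.9
```

```bash
python3 al.py w10; cat > r10.py <<'E'
from rel import *
E
sed -n 2p r3.py >> r10.py; cat >> r10.py <<'E'
# X=closing dir (foot y), Y = toward -foot x
sl=(abs(X)<18)&(Y>20)&(Y<75)&(Z>z+2)&(Z<z+20)
st(sl&(Y>47),'slatend'); st(sl&(Y<40),'near')
k=(Y>5)&(Y<52)&(Z>38)&(Z<50)&((X<-16)|(X>16))&(abs(X)<95)
st(k,'1a all'); st(k&(X<-16)&(Y<60),'1a L'); st(k&(X>16),'1a R')
st((Y>48)&(Y<100)&(Z>22)&(Z<37)&(abs(X)<40),'runner+ end'); 
st((Y>48)&(Y<100)&(Z>22)&(Z<37)&(X<-40)&(X>-90),'runner- end'); 
E
python3 r10.py w10 524.8 7.4 60 73.9
```

```text
13.975 [0.52435099 0.00687295 0.06164117] [-0.16234012 -0.29867307  0.49372107] 0.3140775377089318
slatend 1219 X [-15.4 -15.4  -1.5  11.9  12.1] Y [47.4 47.4 52.6 57.4 57.4] Z [68.5 70.  71. ]
near 1865 X [-15.5 -15.4  -2.   11.9  12.1] Y [20.1 20.2 30.2 39.9 40. ] Z [65. 66. 67.]
1a all 5634 X [-85.6 -85.2 -47.4  24.9  25.3] Y [19.5 19.6 33.7 46.6 46.9] Z [40.5 44.5 45.9]
1a L 4914 X [-85.8 -85.3 -52.6 -18.6 -18.2] Y [19.5 19.7 33.6 46.6 46.7] Z [40.5 44.3 45.9]
1a R 720 X [16.  16.1 20.7 25.7 25.7] Y [19.4 19.5 34.1 47.  47. ] Z [43.9 45.  46.1]
runner+ end 132 X [-14.5 -14.3  -0.8  12.7  12.9] Y [56.4 56.5 57.2 57.7 57.7] Z [30.4 32.8 34.3]
runner- end 758 X [-74.1 -74.  -59.2 -46.7 -46.6] Y [48.  48.4 53.1 57.8 57.9] Z [28.6 33.2 34.5]
```

View pics/w10.png

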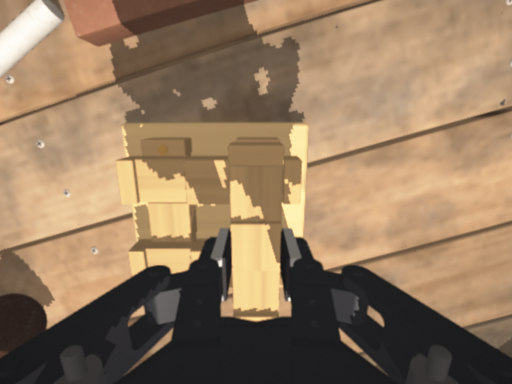

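Slat end seen at (257,145), first layer around (210,180). The slat needs +1.5 mm across and +1.3 mm along, then 13 mm down.

To row units: -1.3 cm / 75 = -0.0173, -1.15 cm / 75 = -0.0153.

Emit:
apply_moves --plan "-0.0011 0.0024 0 0 0 0 -1;-0.0011 0.0024 -0.0067 0 0 0 -1;-0.0011 0.0024 -0.012 0 0 0 -1;-0.0011 0.0024 -0.0153 0 0 0 -1;-0.0011 0.0024 -0.0173 0 0 0 -1;-0.0011 0.0024 -0.0173 0 0 0 -1"

```text
t: 14.72
ee_pos: [0.5232, 0.0085, 0.0483]
tool_rot: [-0.441, -3.11, 0.0]
wrist_force: [-1.4, 0.2, 2.5]
opening: 0.317
grip_force: 40.1
```

```bash
python3 al.py w11; python3 r10.py w11 524 9.2 47 73.9 | head -3
```

```text
14.775 [0.5232587  0.008506   0.04830486] [-1.2462903   0.29594576  1.56448037] 0.3135763413671004
slatend 1208 X [-15.5 -15.4  -2.   11.9  12.1] Y [47.1 47.1 52.5 57.1 57.1] Z [55.4 57.  58.1]
near 1856 X [-15.6 -15.4  -2.   11.9  12. ] Y [20.1 20.2 30.2 39.7 39.8] Z [52.1 53.1 54.1]
1a all 6644 X [-86.9 -86.4 -48.   23.4  23.8] Y [18.3 18.4 32.8 45.6 45.7] Z [40.4 44.5 46. ]
```

To row units: 27.5 cm / 75 = 0.3667, 8 cm / 75 = 0.1067.

Emit:
apply_moves --plan "0 0 0 0 0 0 0;0 0 0 0 0 0 0;0 0 0 0 0 0 0;0 0 0.0667 0 0 0 0;0 0 0.1067 0 0 0 0.5;-0.064 0.3667 0.1067 0 0 0 0.5;-0.064 0.3667 0.1067 0 0 0 0.5;-0.064 0.3667 0.1067 0 0 0 0.5;-0.064 0.3667 0.1067 0 0 0 0.5;-0.064 0.3667 0.0667 0 0 0 0.5"

```text
t: 16.02
ee_pos: [0.4766, 0.2879, 0.1001]
tool_rot: [0.435, 3.107, 0.006]
wrist_force: [0.1, 0.0, -0.4]
opening: 0.747
grip_force: 0.0
```

To row units: -8.9 cm / 75 = -0.1187, -7 cm / 75 = -0.0933.

Emit:
apply_moves --plan "0 0 -0.0267 0 0 0 0.5;0 0 -0.0933 0 0 0 0.5;0 0 -0.1187 0 0 0 0.5;0 0 -0.1187 0 0 0 0.5;0 0 -0.1187 0 0 0 -1;0 0 -0.1187 0 0 0 -1;0 0 -0.1187 0 0 0 -1;0 0 -0.1187 0 0 0 -1;0 0 -0.0533 0 0 0 -1;0 0 0 0 0 0 -1"

```text
t: 17.27
ee_pos: [0.4754, 0.2835, 0.0999]
tool_rot: [0.441, 3.11, 0.0]
wrist_force: [0.7, -0.2, 0.2]
opening: 0.314
grip_force: 39.7
```

```bash
python3 al.py w12; python3 r5.py w12 476 284.2 97 73.9
```

```text
17.325 [0.47819596 0.28521163 0.10532022] [0.99625618 1.21436296 3.65124163] 0.31021536346611334
slat 4679 X [-17.4 -17.   -1.   16.7  17.3] Y [20.  20.  34.6 56.5 56.6] Z [104.2 106.  201.7]
slatend 1163 X [-15.4 -15.3  -2.   11.9  12. ] Y [47.1 47.1 52.1 56.6 56.6] Z [107.6 109.1 110.2]
```

To row units: -33.2 cm / 75 = -0.4427, 3.1 cm / 75 = 0.0413.

Emit:
apply_moves --plan "0.0413 -0.4427 0.0133 0 0 0 -1;0.0413 -0.4427 0.0133 0 0 0 -1;0.0413 -0.4427 0.0133 0 0 0 -1;0.0413 -0.4427 0.0133 0 0 0 -1;0.0413 -0.4427 0.0133 0 0 0 -1;0.0413 -0.4427 0.0133 0 0 0 -1;0.0413 -0.4427 -0.0133 0 0 0 -1;0.0413 -0.4427 -0.0493 0 0 0 -1;0.0413 -0.4427 -0.0493 0 0 0 -1;0.0413 -0.4427 -0.0493 0 0 0 -1"

```text
t: 18.58
ee_pos: [0.5068, -0.0485, 0.0621]
tool_rot: [0.44, 3.11, 0.0]
wrist_force: [-0.7, -0.8, -0.7]
opening: 0.311
grip_force: 39.8
```

```bash
python3 al.py w13; cat > r13.py <<'E'
from rel import *
E
sed -n 2p r3.py >> r13.py; cat >> r13.py <<'E'
sl=(abs(X)<18)&(Y>20)&(Y<75)&(Z>z+2)&(Z<z+20)
st(sl&(Y>47),'slatend'); st(sl&(Y<40),'near')
k=(Y>5)&(Y<52)&(Z>38)&(Z<49)&((X<-16)|(X>16))&(abs(X)<95)
st(k,'1a all'); st(k&(X<-16),'1a L'); st(k&(X>16)&(X<42),'1a R');st(k&(X>76),'1a RR')
k=(Y>5)&(Y<72)&(Z>49)&(Z<60)&(X>40)&(X<80); st(k,'2b'); st(k&(Y>47),'2b end')
E
python3 r13.py w13 507 -47.8 60 73.9
```

```text
18.625 [ 0.50715383 -0.04846374  0.06232085] [ 0.40832194  0.64069021 -0.8508077 ] 0.30902391597235157
slatend 1111 X [-15.3 -15.2  -1.3  12.1  12.2] Y [47.2 47.2 51.9 56.2 56.3] Z [69.5 71.3 72.3]
near 1881 X [-15.4 -15.3  -1.3  12.1  12.2] Y [20.1 20.2 30.2 39.9 39.9] Z [66.3 67.3 68.2]
1a all 3624 X [-28.  -27.7  30.   83.   83.3] Y [ 7.7 10.4 32.1 47.6 49.7] Z [42.6 45.  46.2]
1a L 771 X [-28.3 -28.2 -23.  -17.9 -17.9] Y [17.8 17.9 32.1 45.3 45.3] Z [43.9 45.1 46.1]
1a R 1911 X [16.1 16.2 28.8 41.7 41.8] Y [17.8 17.9 32.2 45.2 45.2] Z [43.8 45.  46. ]
1a RR 522 X [76.  76.1 79.8 83.6 83.7] Y [17.7 17.7 32.1 44.8 44.8] Z [43.8 44.9 45.9]
2b 4433 X [43.6 43.7 56.8 71.1 71.4] Y [ 5.3  5.6 32.2 56.6 56.7] Z [51.9 53.7 57.7]
2b end 1015 X [43.6 43.7 56.6 71.3 71.6] Y [47.1 47.2 52.3 56.7 56.7] Z [51.4 56.9 58. ]
```

To row units: -1.4 cm / 75 = -0.0187, -1.2 cm / 75 = -0.016.

Emit:
apply_moves --plan "-0.0007 -0.0008 0 0 0 0 -1;-0.0007 -0.0008 -0.0067 0 0 0 -1;-0.0007 -0.0008 -0.012 0 0 0 -1;-0.0007 -0.0008 -0.016 0 0 0 -1;-0.0007 -0.0008 -0.0187 0 0 0 -1;-0.0007 -0.0008 -0.0187 0 0 0 -1"

```text
t: 19.38
ee_pos: [0.5056, -0.0491, 0.0478]
tool_rot: [-0.44, -3.11, -0.0]
wrist_force: [-3.7, 0.3, 7.0]
opening: 0.309
grip_force: 40.8
```

```bash
python3 al.py w14; python3 r13.py w14 506.5 -48.4 46 73.9
```

```text
19.425 [ 0.50556438 -0.04906094  0.04779908] [-2.41147852  0.22866548  8.22144411] 0.3116541982645744
slatend 1173 X [-15.5 -15.4  -2.   11.9  12. ] Y [47.3 47.3 52.4 56.9 56.9] Z [55.3 57.  58.1]
near 1886 X [-15.6 -15.4  -2.   11.9  12. ] Y [20.1 20.3 30.3 39.8 39.9] Z [52.1 53.1 54.1]
1a all 4332 X [-27.3 -27.   29.7  83.4  83.7] Y [ 7.4  9.8 31.9 47.9 50. ] Z [42.  45.  46.3]
1a L 964 X [-27.6 -27.4 -22.  -17.  -16.9] Y [17.7 17.7 32.2 45.  45. ] Z [43.1 45.  46.1]
1a R 2257 X [16.1 16.2 28.8 41.7 41.9] Y [17.6 17.7 32.1 44.9 44.9] Z [43.7 45.  46.1]
1a RR 596 X [76.4 76.5 80.3 84.4 84.5] Y [17.4 17.5 31.4 44.5 44.5] Z [43.9 45.  45.9]
2b 5292 X [44.3 44.4 57.4 72.1 72.2] Y [ 5.3  5.7 32.1 56.4 56.4] Z [51.8 53.7 57.7]
2b end 1199 X [44.3 44.4 57.2 72.1 72.2] Y [47.1 47.1 52.1 56.5 56.5] Z [50.8 56.9 58.1]
```

The last slat is home as well. Releasing it and moving over the jar for a closer look.

To row units: -20 cm / 75 = -0.2667, 5.1 cm / 75 = 0.068, -51.9 degrees / 360 = -0.1442.

Emit:
apply_moves --plan "0 0 0 0 0 0 0;0 0 0 0 0 0 0;0 0 0 0 0 0 0;0 0 0.08 0 0 0 0;0 0 0.16 0 0 0 0;0.068 -0.2667 0.2 0 0 -0.1442 1;0.068 -0.2667 0.2 0 0 -0.1442 1;0.068 -0.2667 0.2 0 0 -0.1442 1;0.068 -0.2667 0.2 0 0 -0.1442 1;0.068 -0.2667 0.2 0 0 -0.1442 1"

```text
t: 20.68
ee_pos: [0.5571, -0.2513, 0.197]
tool_rot: [1.768, 2.597, -0.0]
wrist_force: [-0.6, 0.4, -0.8]
opening: 1.002
grip_force: 0.0
```

Emit:
apply_moves --plan "0 0 0 0 0 0 1;0 0 0 0 0 0 1"

```text
t: 20.92
ee_pos: [0.5566, -0.2487, 0.197]
tool_rot: [-1.753, -2.606, 0.0]
wrist_force: [0.2, -0.6, -0.2]
opening: 1.001
grip_force: 0.0
```

```bash
python3 al.py w15; cat > r15.py <<'E'
from h import *
W=np.load('w15.npz')['W'];P=W[np.isfinite(W[...,0])]
x,y,z=P.T
k=(z>.012)&(z<.075)&(abs(x-.568)<.075)&(abs(y+.245)<.075)
Q=P[k]*1000
for zl in (12,25):
    q=Q[Q[:,2]>zl]; print(len(q),cv2.minAreaRect(q[:,:2].astype(np.float32)),q[:,2].max().round(1))
k=(z>.04)&(z<.07)&(abs(x-.515)<.075)&(abs(y+.02)<.075)&(np.hypot(x-.515,y+.02)<.075)
q=P[k]*1000; print('crib',len(q),np.percentile(q[:,2],[1,5,50,95,99]).round(1))
E
python3 r15.py
```

```text
20.975 [ 0.55672831 -0.24865508  0.19710573] [ 0.42438128 -0.78629396 -0.51553517] 1.0004732047775748
4273 ((568.0834350585938, -245.77381896972656), (60.954811096191406, 94.30331420898438), 21.455978393554688) 64.4
4246 ((568.0977783203125, -245.81024169921875), (60.954811096191406, 94.22502899169922), 21.455978393554688) 64.4
crib 1043 [40.6 42.5 49.8 57.7 58.5]
```

View pics/w15.png

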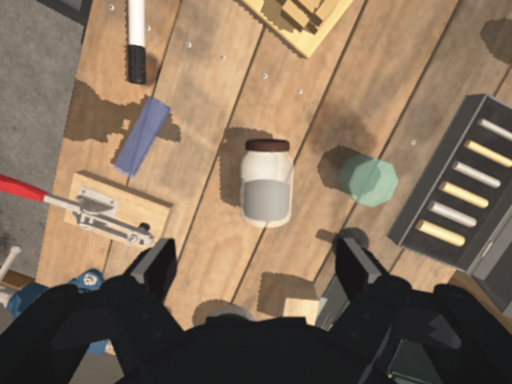

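The jar lies at about (266,183) in the picture, lid towards the camera side (+y), centred at world (568,-246). I'll grasp it with a 25° tilt so that 90° of turn leaves the gripper clear of the crib.

To row units: -18.5 cm / 75 = -0.2467, -14.4 cm / 75 = -0.192, -23.2 degrees / 360 = -0.0644.

Emit:
apply_moves --plan "-0.008 0.0573 -0.08 -0.0644 -0.0261 0 1;-0.008 0.0573 -0.08 -0.0644 -0.0261 0 1;-0.008 0.0573 -0.08 -0.0644 -0.0261 0 1;0.0027 0.032 -0.1373 -0.0644 -0.0261 0 1;0.012 0.008 -0.192 -0.0644 -0.0261 0 1;0.0213 -0.0147 -0.2467 -0.0644 -0.0261 0 1;0.0213 -0.0147 -0.2467 -0.0644 -0.0261 0 1;0.0213 -0.0147 -0.2467 -0.0644 -0.0261 0 1" --force 60

```text
t: 21.98
ee_pos: [0.5732, -0.2597, 0.0131]
tool_rot: [1.542, 2.287, -0.342]
wrist_force: [-1.5, 0.7, 0.3]
opening: 0.998
grip_force: 0.0
```

Emit:
apply_moves --plan "0 0 0 0 0 0 -1;0 0 0 0 0 0 -1;0 0 0 0 0 0 -1;0 0 0 0 0 0 -1"

```text
t: 22.48
ee_pos: [0.5742, -0.2601, 0.0146]
tool_rot: [1.541, 2.285, -0.341]
wrist_force: [-2.2, 2.9, 5.7]
opening: 0.714
grip_force: 63.9
```

To row units: 18 cm / 75 = 0.24, 16 cm / 75 = 0.2133, 60.3 degrees / 360 = 0.1675.

Emit:
apply_moves --plan "0 0 0.0667 0 0 0 -1;0 0 0.1467 0 0 0 -1;0 0.04 0.2133 0.0514 0.0208 0 -1;0 0.08 0.24 0.1031 0.0417 0 -1;0 0.1067 0.24 0.1392 0.0561 0 -1;0 0.1333 0.24 0.1675 0.0675 0 -1;0 0.1333 0.24 0.1675 0.0675 0 -1;0 0.1333 0.24 0.1675 0.0675 0 -1;0 0.1333 0.24 0.1675 0.0675 0 -1;0 0.1333 0.24 0.1675 0.0675 0 -1"

```text
t: 23.72
ee_pos: [0.5732, -0.1602, 0.1922]
tool_rot: [-1.409, -2.087, -0.512]
wrist_force: [0.3, 0.7, -1.9]
opening: 0.715
grip_force: 66.8
```

```bash
cat > q.py <<'E'
from h import *
from scipy.spatial.transform import Rotation as Ro
s=robot.sense();R=Ro.from_rotvec(s['tool_rot']).as_matrix()
print(s['t'],s['ee_pos'],'tz',R[:,2].round(3),'ty',R[:,1].round(3),np.round(s['joint_pos'],2),s['opening'],s['grip_force'],s['wrist_force'])
E
python3 q.py
```

```text
23.725 [ 0.57316072 -0.16022236  0.19216912] tz [-0.239  0.595 -0.768] ty [0.928 0.374 0.001] [-0.5   0.81  0.44  1.78  0.42  0.56] 0.715457520939457 66.83279548538849 [ 0.2987085   0.67645152 -1.92887188]
```

```bash
python3 - <<'E'
from scipy.spatial.transform import Rotation as R
import numpy as np
n=np.array([np.cos(np.radians(22)),np.sin(np.radians(22)),0])
for f in (.25,.5,.75,1):
    print(f,(R.from_euler('z',-45*f,degrees=True)*R.from_rotvec(np.radians(25*f)*n)).as_rotvec(degrees=True).round(1))
E
```

```text
0.25 [  6.    1.8 -11.2]
0.5 [ 12.4   2.3 -22.4]
0.75 [ 18.9   1.7 -33.4]
1 [ 25.6  -0.2 -44.3]
```

To row units: 15.8 cm / 75 = 0.2107, -5.1 cm / 75 = -0.068, -44.3 degrees / 360 = -0.1231.

Emit:
apply_moves --plan "-0.0267 0.0533 0 0.0167 0.005 -0.0311 -1;-0.04 0.1067 0 0.0344 0.0064 -0.0622 -1;-0.0533 0.16 0 0.0525 0.0047 -0.0928 -1;-0.068 0.2107 0 0.0711 -0.0006 -0.1231 -1;-0.068 0.2107 0 0.0711 -0.0006 -0.1231 -1;-0.068 0.2107 -0.0267 0.0711 -0.0006 -0.1231 -1;-0.068 0.2107 -0.0667 0.0711 -0.0006 -0.1231 -1;-0.068 0.2107 -0.0933 0.0711 -0.0006 -0.1231 -1;-0.068 0.2107 -0.0933 0.0711 -0.0006 -0.1231 -1;-0.068 0.2107 -0.0933 0.0711 -0.0006 -0.1231 -1"

```text
t: 24.98
ee_pos: [0.5224, -0.0017, 0.1246]
tool_rot: [-1.872, -1.242, -1.194]
wrist_force: [-0.6, -0.1, -1.8]
opening: 0.715
grip_force: 67.0
```

```bash
python3 q.py; python3 - <<'E'
from h import *
c=cap('side','s1');np.savez('s1.npz',W=cloud(c),px=c['pixels'])
R=cv2.Rodrigues(np.array(c['rvec'],float))[0]
p=cv2.projectPoints(np.array([[.5147,-.020,.08]]),np.array(c['rvec']),np.array(c['tvec']),c['mtx'],c['dist_coeffs'])[0].ravel();print(p)
u,v=map(int,p);a=c['pixels'][max(0,v-70):v+50,u-70:u+70]
cv2.imwrite('pics/s1c.png',cv2.resize(a,None,fx=5,fy=5,interpolation=cv2.INTER_CUBIC)[:600,:800])
E
```

```text
24.975 [ 0.52236437 -0.00174493  0.12463287] tz [ 0.356  0.832 -0.425] ty [ 0.92  -0.391  0.004] [-0.6   0.52 -0.54  0.9   1.09  1.13] 0.7153667906552853 66.98187348316424 [-0.57695465 -0.13405797 -1.75355779]
[255.96551539 198.76043326]
```

View pics/s1c.png

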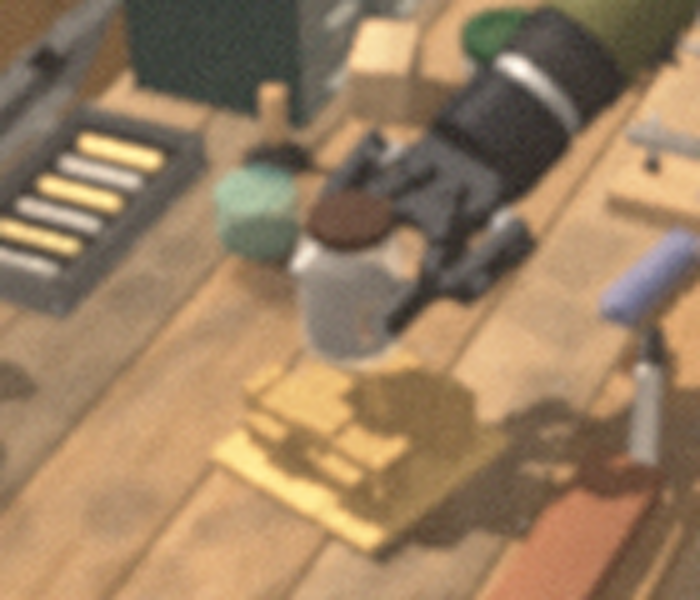

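The jar hangs upright, lid at (350,220) in the crop, over the crib. I'll measure the lid's centre, height and tilt from the top camera.

```bash
cat > lid.py <<'E'
from h import *
import sys
for n in ('top','side'):
    W=cloud(cap(n)); P=W[np.isfinite(W[...,0])]*1000
    zl=float(sys.argv[1])
    k=(abs(P[:,2]-zl)<14)&(np.hypot(P[:,0]-513,P[:,1]+20)<45)
    Q=P[k]
    if n=='side':pass
    # robust plane
    m=np.ones(len(Q),bool)
    for _ in range(15):
        A=np.c_[Q[:,:2]-[513,-20],np.ones(len(Q))]; co=np.linalg.lstsq(A[m],Q[m,2],rcond=None)[0]; r=Q[:,2]-A@co; m=abs(r)<max(2.,1.5*np.median(abs(r[m])) )
    q=Q[m]; (cx,cy),rad=cv2.minEnclosingCircle(q[:,:2].astype(np.float32))
    print(n,len(Q),m.sum(),'plane z,deg',co[2].round(1),np.degrees(co[:2]).round(1),'circ',round(cx,1),round(cy,1),round(rad,1),'mean',q.mean(0).round(1), 'ztop',np.percentile(Q[:,2],[50,90,99]).round(1))
E
python3 lid.py 185; python3 q.py
```

```text
top 284 204 plane z,deg 186.8 [0.1 0.3] circ 513.4 -18.2 24.6 mean [513.9 -18.1 186.8] ztop [186.7 188.7 190.6]
side 211 110 plane z,deg 186.1 [ 1.3 -1.3] circ 515.3 -17.0 24.8 mean [516.  -15.1 186.2] ztop [185.7 188.2 189.3]
25.125 [ 0.52235589 -0.00217076  0.12362296] tz [ 0.356  0.833 -0.424] ty [ 0.92  -0.392  0.003] [-0.6   0.52 -0.54  0.9   1.09  1.13] 0.7160701331623557 66.98108213720843 [ 0.07461704  0.26954582 -2.65751833]
```

To row units: -3.2 cm / 75 = -0.0427, -1.3 cm / 75 = -0.0173.

Emit:
apply_moves --plan "-0.0013 -0.0027 -0.0067 0 0 0 -1;-0.0013 -0.0027 -0.0173 0 0 0 -1;-0.0013 -0.0027 -0.028 0 0 0 -1;-0.0013 -0.0027 -0.036 0 0 0 -1;-0.0013 -0.0027 -0.04 0 0 0 -1;-0.0013 -0.0027 -0.0427 0 0 0 -1;-0.0013 -0.0027 -0.0427 0 0 0 -1;-0.0013 -0.0027 -0.0427 0 0 0 -1"

```text
t: 26.12
ee_pos: [0.5209, -0.0041, 0.0904]
tool_rot: [-1.872, -1.237, -1.192]
wrist_force: [-0.9, 0.5, -1.4]
opening: 0.712
grip_force: 67.0
```

```bash
python3 lid.py 155; python3 q.py
```

```text
top 260 201 plane z,deg 152.8 [0.1 0.8] circ 512.2 -20.7 24.6 mean [512.  -19.8 152.8] ztop [152.7 154.7 156.4]
side 182 114 plane z,deg 152.8 [-1.   1.4] circ 514.0 -18.3 26.1 mean [514.3 -17.6 152.8] ztop [152.2 154.7 156.1]
26.225 [ 0.52094262 -0.00416143  0.09040737] tz [ 0.355  0.833 -0.424] ty [ 0.92  -0.392  0.   ] [-0.61  0.58 -0.55  0.85  1.09  1.12] 0.7198823070553674 66.97652055183426 [ 0.71977475 -1.5993963  -1.80591506]
```

Emit:
apply_moves --plan "0 0 -0.0005 0 0 0 -1;0 0 -0.0011 0 0 0 -1;0 0 -0.0011 0 0 0 -1"

```text
t: 26.6
ee_pos: [0.5208, -0.0041, 0.0894]
tool_rot: [-1.872, -1.237, -1.191]
wrist_force: [0.3, 0.3, -2.1]
opening: 0.715
grip_force: 67.0
```

To row units: -0.08 cm / 75 = -0.0011, -0.04 cm / 75 = -0.0005.

Emit:
apply_moves --plan "0 0 -0.0005 0 0 0 -1;0 0 -0.0011 0 0 0 -1;0 0 -0.0011 0 0 0 -1"

```text
t: 26.98
ee_pos: [0.5209, -0.0041, 0.0888]
tool_rot: [-1.872, -1.236, -1.192]
wrist_force: [-0.4, -0.0, -0.1]
opening: 0.713
grip_force: 67.2
```

To row units: -0.05 cm / 75 = -0.0007.

Emit:
apply_moves --plan "0 0 -0.0007 0 0 0 -1;0 0 -0.0007 0 0 0 -1;0 0 -0.0007 0 0 0 0.5;0 0 -0.0007 0 0 0 0.7;0 0 -0.0007 0 0 0 1;0 0 -0.0007 0 0 0 1;0 0 -0.0007 0 0 0 1"

```text
t: 27.85
ee_pos: [0.5208, -0.0041, 0.0881]
tool_rot: [-1.872, -1.237, -1.191]
wrist_force: [-0.1, -0.5, 0.8]
opening: 1.003
grip_force: 0.0
```

To row units: -17 cm / 75 = -0.2267, -14 cm / 75 = -0.1867.

Emit:
apply_moves --plan "-0.0053 -0.0107 0.0053 0 0 0 1;-0.0147 -0.0333 0.0173 0 0 0 1;-0.028 -0.0667 0.0333 0 0 0 1;-0.048 -0.1107 0.056 0 0 0 1;-0.0667 -0.156 0.08 0 0 0 1;-0.08 -0.1867 0.12 0 0 0 1;-0.08 -0.2267 0.1867 0 0 0 1;-0.08 -0.2267 0.1867 0 0 0 1;-0.08 -0.2267 0.1867 0 0 0 1"

```text
t: 28.98
ee_pos: [0.4607, -0.1741, 0.2277]
tool_rot: [-1.873, -1.237, -1.191]
wrist_force: [0.1, 0.0, -0.5]
opening: 1.004
grip_force: 0.0
```

```bash
python3 lid.py 152; python3 q.py; python3 - <<'E'
from h import *
c=cap('side');a=c['pixels'][110:300,150:390]
cv2.imwrite('pics/end.png',cv2.resize(a,None,fx=3,fy=3,interpolation=cv2.INTER_CUBIC))
W=cloud(cap('top'))*1000;P=W[np.isfinite(W[...,0])]
q=P[(P[:,2]>50)&(P[:,2]<62)&(np.hypot(P[:,0]-512,P[:,1]+21)<75)];print(len(q),np.percentile(q[:,2],[5,50,95]))
E
```

```text
top 263 182 plane z,deg 150.5 [-0.6  1.5] circ 511.0 -20.4 24.6 mean [511.5 -20.4 150.5] ztop [150.6 153.2 155.1]
side 184 106 plane z,deg 151.4 [2.3 0.4] circ 512.2 -16.9 25.2 mean [512.3 -16.7 151.4] ztop [150.6 152.9 154.4]
29.075 [ 0.4604501  -0.17317868  0.22730073] tz [ 0.354  0.834 -0.423] ty [ 0.92  -0.392 -0.002] [-0.92  0.6  -0.18  1.61  0.91  0.64] 0.9983497358231772 0.0 [ 0.81985892 -0.23265117  0.39496165]
451 [50.56635352 53.68989006 58.03605354]
```

View pics/end.png

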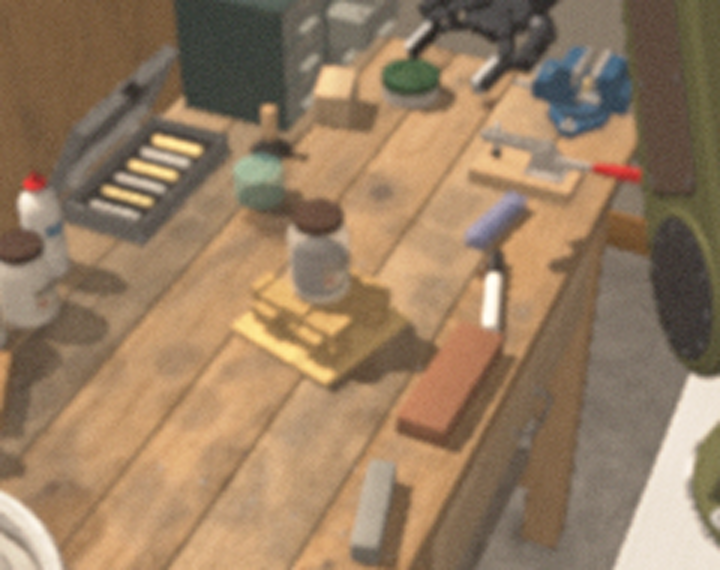

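The picture shows the jar standing lid up at about (320,250) on the middle of the crib. The other objects look undisturbed and the gripper is clear.

```bash
python3 -c "
from bench import robot;print(robot.finish_job())"
```

```text
the job is handed in; nothing more can be done
None
```

I built the crib with all four slats fully home, set the grit jar upright, lid up, on the middle of it, and handed the job in at about 29 s; the judge's verdict was not shown.

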